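# Wedge the display riser tight

## Robot

A 6-joint arm with a two-finger parallel gripper is mounted at the origin on a cart in front of the work surface, level with it; the furniture and walls round the work are solid. World frame = base frame: x ahead of the robot, y to its left, z up, the work surface at z = 0. Lengths are in mm, angles in rad, forces in N, time in s.
With the tool pointing down it reaches from about 300 to 775 mm from the base axis. Payload 14.6 kg.
Tool frame: the origin (TCP) lies at the very end of the fingers, on their centre line; the grasp point (between the pads) lies 19 mm behind it; z points along the fingers, y is the line along which they close (so a half turn about z gives the same grasp; the last joint's range is limited). The gripper opens to 94 mm and grips with 3 to 60 N. Pads are 16 mm wide; open, the fingers measure 119 mm over their backs; the gripper's body (75 mm by 177 mm) begins 78 mm behind the grasp point.
Start: joints at [1.17, 0.3, 1.521, -0, 1.321, -0.067], TCP at [180.197, 519.633, 205.446] pointing down, gripper open.
Joint ranges: [-3.03, 3.03], [-0.79, 2.21], [0.23, 2.52], [-1.04, 4.18], [0, 3.07], [-2.55, 2.55]. Speed limits (rad/s): [2.22, 2.22, 2.57, 3.14, 3.14, 3.14].

## Interface

Orientations are given as [roll, pitch, yaw] about the fixed x, y, z axes, in that order (R = Rz(yaw) Ry(pitch) Rx(roll)).
In Python, from cell import manip gives the robot as it stands.
- The arm moves only by the tool servo_tool, never from a script. Its argument "motion" is a list that holds one entry, the list of rows, each a list of 7 numbers: the shift along the world's x, y, z as a fraction of full scale, then the turn, a rotation vector about the world's x, y, z as a fraction of full scale, then the closure, from 0 (fully open) to 1 (shut). In form: [[[x, y, z, rx, ry, rz, gripper], ...]]. A call has 1 to 10 rows; each row is the pose to reach, as a shift and turn from the pose commanded when the call began, turning the shorter way round; what a row does not reach only later rows make up. Full scale, the value 1, is 0.5 m for a shift and pi rad for a turn. A row lasts 1/10 s, in which the tool goes at most 50 mm and 8.59 degrees, less where a joint would pass 70% of its speed; a pose out of reach is approached as far as the arm can. A call with a number of a shift or a turn outside -1 to 1 is refused whole. A call with a gripper value outside its range is refused whole. The fingers move at their own pace and stop on an object; "newtons" is the grip in N (left out, the last holds). Time passes only in rows, so rows that repeat a pose let the fingers close. It gives the time, the measured TCP pose, the force, the opening and the grip force at its end, in the units of the state.
- manip.read_state(): the state, without advancing time (a new reading comes with each control period).
- manip.camera(name): name is "scene" or "top"; returns a dict with "frame" (480x640x3 uint8, red, green, blue), "range_z" (480x640 float32, mm along the optical axis (not along the pixel's ray), 0 where there is no reading), "vfov" (degrees; the focal length in pixels is half the picture's height over the tangent of half this angle, whatever the lens; pixels are square), "cx", "cy" (the principal point, pixels), "k1" (the pictures are not rectified: a ray, as slopes to the right and down, at radius r is drawn at 1 + k1 r^2 times it, then the intrinsics apply), "cam_to_world" (4x4, takes a point from camera to world coordinates). Camera axes: x right, y down, z forward; pixel columns grow to the right and rows downward; lengths in mm; the calibration is good to about 2 mm. A picture is of the moment at which its call begins.
- manip.sign_off(): hands the job in; it is judged then, once.
The state is a dict: "clock": time; "joints": joint angles; "qd": joint speeds; "effort": joint torques, N m; "eef_pos": TCP position; "eef_rot": TCP orientation; "wrist_force": force on the tool from outside, world axes, zero at the start; "moment": the same for the moment, N m; "finger_gap": finger opening in mm; "finger_force": force on a finger pad.
Only numpy, scipy, OpenCV 4.12 (cv2) and the standard library are available. Lean on these libraries where they do the work, as an engineer would, in place of code of your own. Each camera call takes 0.05 s, during which the arm holds its last target. There are 200 camera calls.

## Task

The oak display riser on the left of the table is slack: its end board nearest the tape dispenser has backed off along the rail's tenon, and its walnut wedge lies loose on the cloth. Push that end board up against the rail's shoulder, slide the wedge, thin end first and from the robot's side, through the slot of the tenon, and drive it in by feel until it is truly tight and stays tight when you let go: a firm push of about 15 N does it, and more than about 20 N may split the tenon. Do not upset the candle on the riser or the candles and spool round about.

Things in the scene. Friction and masses are not known exactly. Their poses are not given: they have to be found in the camera images.
- riser: Low oak riser, fixed: shelf 84x150 mm, top 93 mm up, on a rail along its y. Origin: on the table below the tenon's axis, in the plane of the loose end board's outer face when home. Its +y runs from there into the riser, -y out along the 34 mm thick, 36 mm high tenon (ends about 42 mm out, axis 54 mm up), +x away from the robot: the way the wedge is driven.
- end_board: Loose oak end board, 80 mm deep (x), 96 mm high, 20 mm thick (y), slides along riser y on the tenon (drag 3 N). Origin: foot of its outer face, below the tenon's axis; axes as the riser's. At 0 in riser y it is home on the shoulder; it starts 10 to 20 mm out (negative y), hiding the slot. The tenon (34 mm) leaves its outer face free from 17 to 40 mm either side and above 72 mm.
- wedge: Loose walnut wedge lying flat, 140 mm long, 14 mm thick (z), tip at x = +66 mm, head at x = -74 mm. Tapers 1:8 from 9 mm wide (y) at the tip to 22 mm at x = -40; from there to the head a straight-sided grip 22 mm wide. Its side at y = +10 mm is straight (goes against the end board), the other tapers. Origin: on its underside. Centre of the grip: (-57, -1, 7) mm. Waxed: slides easily in the joint.
- wedge_tip (a point): Centre of the wedge's thin end face (9 x 14 mm). In the tight joint it stands about 48 mm beyond the tenon's axis along riser x, give or take 18 mm: the fit differs from piece to piece by 2 mm in width and must be felt. Once it bites, the next 1 mm takes the push from 5 to over 25 N. The slot runs through the tenon along riser x (34 mm), 16 mm high, centre 54 mm up.
- wedge_head (a point): Centre of the wedge's thick end face (22 x 14 mm), where it is pushed or tapped; 75 to 110 mm before the tenon's axis when tight. With the board home the slot is open from the board's outer face (riser y = 0) to a bearing face tapering 1:8 like the wedge: about 17 mm wide at the robot's side, 15 in the middle, 13 at the far side, give or take 2 mm.
- plum_candle: Purple jar candle with a wooden lid, diameter 66 mm, 91 mm high, stands on the far half of the riser's shelf. Origin: centre of its underside.
- red_candle: Red jar candle with a wooden lid, diameter 66 mm, 91 mm high, on the cloth behind the tape dispenser; leave alone. Origin: centre of its underside.
- cream_candle: Cream pillar candle, diameter 49 mm, 109 mm high, on the cloth at the back; leave alone. Origin: centre of its underside.
- green_spool: Green ribbon spool lying flat, 81x84x26 mm, behind the wedge; leave alone. Origin: centre of its underside.
Not all that is in view belongs to the job. Leave any orange or turquoise look-alike of the plum_candle alone.

How it is judged:
By the outcome, as a careful person would: the job done as asked, in the order asked, and still so for the second after the job is handed in, with the robot touching nothing.
It also fails if it takes over 53 s, if anything falls off the work surface, if the arm or the gripper's body presses on something with over 40 N, if the wrist force passes 120 N, or if a joint passes its speed limit or range.

## Working session

There is one attempt and no reset: what is moved stays moved. The work goes in short steps, Python scripts to look and compute and a tool call to move; the robot and the scene stay as the last step left them, time stands still between calls to the robot, and variables do not carry over. Pictures are saved under pics/ and viewed, at most 10 in all, crops included, and the job is handed in when it is done.

Besides the shell and the picture viewer there is one more tool, called after "Request:" in YAML: its name, and indented under it one key for each argument. servo_tool: Moves the arm, as the interface text tells. Its arguments: {"type":"object","properties":{"motion":{"type":"array"},"newtons":{"type":"number"}},"required":["motion"]}

```bash
mkdir -p pics; cat > h.py <<'E'
import numpy as np, cv2
from cell import manip
def K(c):
    f=240/np.tan(np.radians(c["vfov"])/2); return f
def pts(c):
    f=K(c); v,u=np.mgrid[0:480,0:640].astype(float)
    return back(c,u,v,c["range_z"])
def slopes(c,u,v):
    f=K(c); xd=(u-c["cx"])/f; yd=(v-c["cy"])/f; x,y=xd,yd
    for _ in range(8):
        s=1+c["k1"]*(x*x+y*y); x,y=xd/s,yd/s
    return x,y
def back(c,u,v,z):
    x,y=slopes(c,u,v); T=c["cam_to_world"]
    p=np.stack([x*z,y*z,z+0*x],-1); return p@T[:3,:3].T+T[:3,3]
def onplane(c,u,v,h):
    x,y=slopes(c,np.asarray(u,float),np.asarray(v,float)); T=c["cam_to_world"]
    d=np.stack([x,y,1+0*x],-1)@T[:3,:3].T; t=(h-T[2,3])/d[...,2]
    return T[:3,3]+d*t[...,None]
def save(c,n): cv2.imwrite("pics/"+n,c["frame"][...,::-1])
E
python3 - <<'E'
from h import *
import pickle
for n in("scene","top"):
    c=manip.camera(n); save(c,n+"0.png"); pickle.dump(c,open(n+"0.pkl","wb")); print(n,c["vfov"],c["k1"],np.round(c["cam_to_world"],2).tolist())
print(manip.read_state())
E
```

```text
scene 51.55504138437485 -0.1186311164664796 [[0.53, -0.46, 0.72, -47.03], [-0.85, -0.26, 0.46, -243.62], [-0.02, -0.85, -0.53, 544.85], [0.0, 0.0, 0.0, 1.0]]
top 54.980541904348094 0.024710419698325107 [[-0.03, -0.99, 0.14, 446.65], [-1.0, 0.03, 0.0, 174.63], [-0.01, -0.14, -0.99, 958.86], [0.0, 0.0, 0.0, 1.0]]
{'clock': 0.1, 'joints': array([ 1.17038601e+00,  3.00407055e-01,  1.52150205e+00, -2.73214242e-05,
        1.32067886e+00, -6.66158717e-02]), 'qd': array([ 0.00030812, -0.0012618 , -0.00225084,  0.00040491,  0.00027728,
        0.00171636]), 'effort': array([ 3.11876538e-04, -5.32648122e+01, -3.53284442e+01,  7.09117041e-02,
        2.35450052e-02, -1.26656983e-04]), 'eef_pos': array([180.12714345, 519.43068196, 204.9548873 ]), 'eef_rot': array([-3.14059779e+00, -3.98482983e-05,  2.80780496e+00]), 'wrist_force': array([ 0.39141539, -0.89810189, -0.21584615]), 'moment': array([-0.03453227,  0.02112511, -0.00278179]), 'finger_force': 0.0, 'finger_gap': 93.79655078583028}
```

View pics/scene0.png

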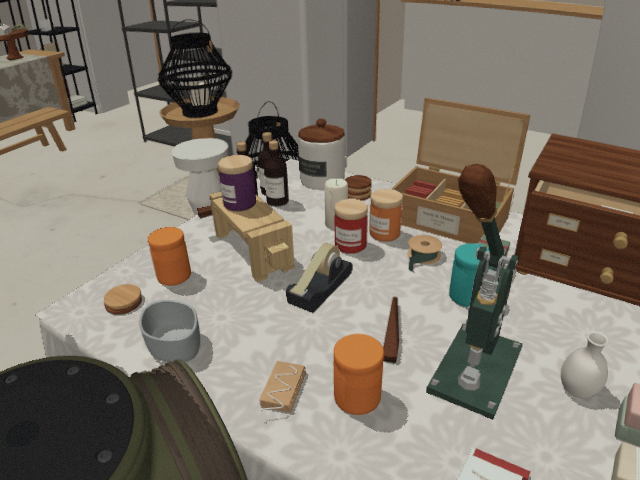

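View pics/top0.png

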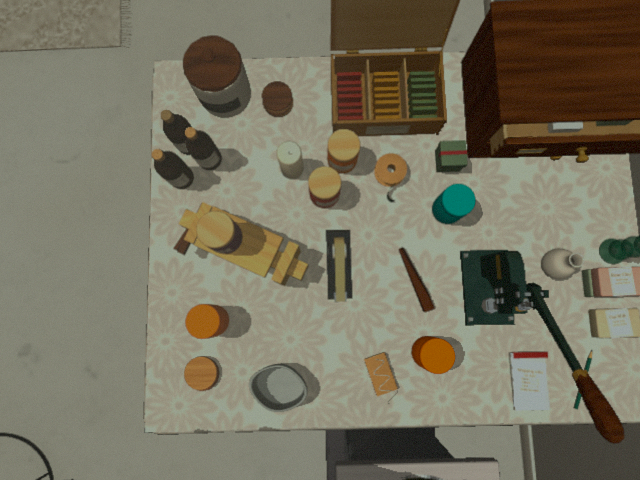

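Scene: the riser is in top view at (200–305, 205–280), with its tenon stub at (300,271) and the plum candle at (217,230). Wedge candidates are the loose brown wedge at top (403,250)–(428,308), which is scene (392,330), and the far-end wedge at top (182,240), which is already fitted. I choose the first. Plum look-alikes: orange at (207,321), (434,354) and (343,147), turquoise at (455,203).

```bash
python3 - <<'E'
from h import *
import pickle
c=pickle.load(open("top0.pkl","rb")); P=pts(c)
hsv=cv2.cvtColor(c["frame"],cv2.COLOR_RGB2HSV)
def rep(name,m,box,h=None):
    u0,v0,u1,v1=box; M=np.zeros((480,640),np.uint8); M[v0:v1,u0:u1]=m[v0:v1,u0:u1]
    n,l,s,_=cv2.connectedComponentsWithStats(M); i=1+np.argmax(s[1:,4]); M=l==i
    v,u=np.nonzero(M); X=P[M]; zz=np.median(X[:,2])
    Q=onplane(c,u,v,h if h else zz)
    r=cv2.minAreaRect(Q[:,:2].astype(np.float32)); print(name,M.sum(),"z",zz.round(1),"rect",np.round(cv2.boxPoints(r),1).tolist(),np.round(r[1],1),"c",np.round(r[0],1)); return M
Z=P[...,2]
dark=(hsv[...,2]<125)&(hsv[...,1]>90)
rep("wedge",dark,(385,235,450,320),14)
rep("table z",abs(Z)<30,(330,310,360,400))
for lo,hi,n in((88,103,"top93-96"),(64,80,"tenon")):
    rep(n,(Z>lo)&(Z<hi),(170,190,325,295))
rep("plum",(Z>170)&(Z<200),(180,190,260,270))
for n,b in (("red",(300,160,345,215)),("cream",(270,130,310,185)),("bottle",(150,100,230,200))): rep(n,Z>70,b)
rep("tape",(Z>15),(322,222,360,310)); rep("spool",(Z>15)&(Z<45),(370,145,412,205)); rep("orangeL",(Z>70),(175,290,235,345)); rep("turq",(Z>70),(425,180,480,230)); rep("orangeR",(Z>70),(405,330,465,380));rep("press",(Z>20),(455,240,530,335))
cv2.imwrite("pics/crop1.png",cv2.resize(np.hstack([c["frame"][185:305,165:335],c["frame"][225:345,340:450]])[...,::-1],None,fx=2.8,fy=2.8,interpolation=cv2.INTER_CUBIC))
E
```

```text
wedge 566 z 13.2 rect [[440.3999938964844, -28.200000762939453], [447.79998779296875, -49.70000076293945], [577.7000122070312, -4.699999809265137], [570.2999877929688, 16.700000762939453]] [137.5  22.7] c [509.  -16.5]
table z 2689 z -0.7 rect [[272.0, 106.9000015258789], [448.20001220703125, 101.4000015258789], [450.0, 161.0], [273.8999938964844, 166.5]] [ 59.7 176.2] c [361. 134.]
top93-96 2469 z 92.9 rect [[512.7000122070312, 282.8999938964844], [588.5999755859375, 246.1999969482422], [663.7000122070312, 401.3999938964844], [587.7999877929688, 438.1000061035156]] [172.4  84.4] c [588.2 342.2]
tenon 285 z 71.7 rect [[507.8999938964844, 217.0], [540.9000244140625, 199.6999969482422], [555.4000244140625, 227.39999389648438], [522.4000244140625, 244.60000610351562]] [31.2 37.2] c [531.6 222.2]
plum 1130 z 183.1 rect [[545.5, 355.70001220703125], [588.7999877929688, 311.0], [636.0, 356.6000061035156], [592.7000122070312, 401.3999938964844]] [65.7 62.3] c [590.7 356.2]
red 890 z 90.0 rect [[659.0, 134.39999389648438], [724.7999877929688, 132.39999389648438], [726.7000122070312, 194.5], 
[... 937 characters left out ...]
38964844], [468.3999938964844, 431.29998779296875], [406.20001220703125, 433.20001220703125]] [67.  62.3] c [436.3 398.8]
turq 956 z 89.9 rect [[604.9000244140625, -84.5], [652.5, -135.8000030517578], [697.9000244140625, -93.69999694824219], [650.2999877929688, -42.400001525878906]] [61.9 70. ] c [651.4 -89.1]
orangeR 1038 z 90.0 rect [[330.0, -61.400001525878906], [392.3999938964844, -63.0], [394.1000061035156, 3.0], [331.70001220703125, 4.599999904632568]] [66.  62.4] c [362.1 -29.2]
press 2537 z 150.6 rect [[434.1000061035156, -182.8000030517578], [543.2999877929688, -183.89999389648438], [544.0999755859375, -102.0999984741211], [434.8999938964844, -101.0]] [ 81.8 109.2] c [ 489.1 -142.4]
```

View pics/crop1.png

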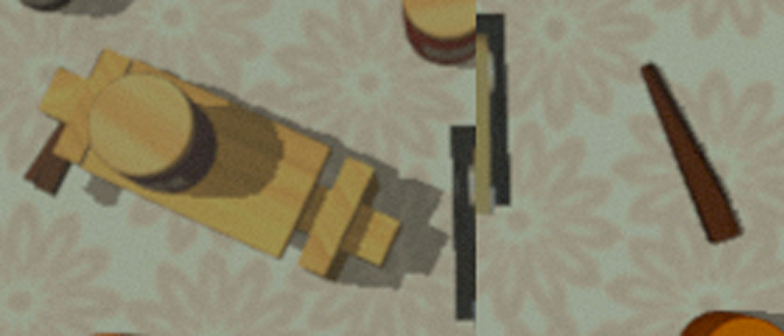

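The crop shows the loose board standing off the shelf with a gap, the tenon stub beyond it at crop (380,235), and the wedge with its thin end at the upper left (650,70) and its head at (725,235). Next I refine the two frames.

```bash
python3 - <<'E'
from h import *
import pickle
c=pickle.load(open("top0.pkl","rb")); P=pts(c); Z=P[...,2]
hsv=cv2.cvtColor(c["frame"],cv2.COLOR_RGB2HSV)
box=np.zeros((480,640),bool); box[190:295,165:325]=1
# shelf/board mask direction
M=box&(Z>88)&(Z<103); v,u=np.nonzero(M); X=onplane(c,u,v,94)[:,:2]
best=None
for a in np.radians(np.arange(-32,-20,.25)):
    ex=np.array([np.cos(a),np.sin(a)]); w=np.ptp(np.percentile(X@ex,[1,99])); 
    if best is None or w<best[0]: best=(w,a)
print("shelf width",best[0],"yaw",np.degrees(best[1]))
a=best[1]; ex=np.array([np.cos(a),np.sin(a)]); ey=np.array([-np.sin(a),np.cos(a)])
def prof(M,h,ax,oth=None,lim=None):
    v,u=np.nonzero(M); X=onplane(c,u,v,h)[:,:2]
    return X
s=X@ey; t=X@ex
hh,e=np.histogram(s,np.arange(s.min(),s.max()+2,2)); print("along y (z~94)",[(round(float(k)),int(n)) for k,n in zip(e,hh)][:30], s.max())
print("x range shelf",np.percentile(t[s>s.min()+50],[1,99]),"board",np.percentile(t[s<s.min()+18],[1,99]))
M=box&(Z>66)&(Z<78); v,u=np.nonzero(M); T=onplane(c,u,v,72)[:,:2]
k=(T@ey<s.min()+3); print("tenon y",np.percentile(T[k]@ey,[1,99]),"x",np.percentile(T[k]@ex,[2,98]))
print("plum",np.array([590.7,356.2])@ex,np.array([590.7,356.2])@ey)
# wedge
dark=(hsv[...,2]<125)&(hsv[...,1]>90); M=np.zeros_like(box); M[235:320,385:450]=dark[235:320,385:450]
v,u=np.nonzero(M); W=onplane(c,u,v,13)[:,:2]
for ang in (19,):
  th=np.radians(ang); d=np.array([np.cos(th),np.sin(th)]); n=np.array([-d[1],d[0]])
  p=W@d; q=W@n; o=p.min()
  L=[];R=[]
  for i in range(4,132,8):
    k=(p>=o+i)&(p<o+i+8); L.append((o+i+4,q[k].max()));R.append((o+i+4,q[k].min()))
  L=np.array(L);R=np.array(R); print("range",p.min(),p.max()); print("L",L[:,1].round(1),"\nR",R[:,1].round(1))
  f=np.polyfit(L[:,0],L[:,1],1); print("left slope deg",np.degrees(np.arctan(f[0])),"yaw",ang+np.degrees(np.arctan(f[0])))
  g=np.array([p.min()+17]); k=(p<o+34); qc=(np.percentile(q[k],2)+np.percentile(q[k],98))/2
  print("grip centre",d*(o+17)+n*qc,"w",np.ptp(np.percentile(q[k],[2,98])))
  gt=(p>p.max()-8); print("tip",d*p.max()+n*np.median(q[gt]))
E
```

```text
shelf width 184.9178214095241 yaw -20.25
along y (z~94) [(386, 5), (388, 6), (390, 8), (392, 8), (394, 8), (396, 6), (398, 5), (400, 7), (402, 14), (404, 25), (406, 34), (408, 44), (410, 47), (412, 48), (414, 45), (416, 45), (418, 46), (420, 44), (422, 43), (424, 29), (426, 21), (428, 8), (430, 1), (432, 0), (434, 5), (436, 15), (438, 27), (440, 38), (442, 45), (444, 47)] 613.5443208221524
x range shelf [387.47231964 478.46267335] board [442.3125775  578.60530323]
tenon y [376.85317888 389.12158763] x [403.39361787 563.31721392]
plum 430.90272639840845 538.635099471264
range 407.1395145073114 544.7438508818128
L [-170.2 -170.3 -170.3 -170.7 -170.4 -170.4 -170.5 -170.1 -170.2 -170.6
 -170.7 -170.3 -170.7 -170.8 -171.2 -171.2] 
R [-193.  -192.3 -192.4 -192.  -190.6 -191.  -188.4 -188.8 -188.1 -186.3
 -184.8 -184.1 -182.6 -182.3 -180.4 -180.1]
left slope deg -0.3468097434773349 yaw 18.653190256522667
grip centre [460.10176864 -33.46535667] w 21.54171020293643
tip [572.20577337  11.40364328]
```

```bash
python3 - <<'E'
from h import *
import pickle
c=pickle.load(open("top0.pkl","rb")); P=pts(c); Z=P[...,2]
def comp(lo,hi,h):
    M=np.zeros((480,640),np.uint8); M[190:295,165:325]=((Z>lo)&(Z<hi))[190:295,165:325]
    n,l,s,_=cv2.connectedComponentsWithStats(M,connectivity=4); out=[]
    for i in np.argsort(-s[1:,4])[:2]+1:
        v,u=np.nonzero(l==i); out.append(onplane(c,u,v,h)[:,:2]); print(lo,s[i])
    return out
S=comp(87,103,94); A=S[0]
for a in (-26.5,-26,-25.5,-25,-24.5,-24):
    r=np.radians(a); print(a, np.ptp(np.percentile(A@[np.cos(r),np.sin(r)],[1,99])).round(2),np.ptp(np.percentile(A@[-np.sin(r),np.cos(r)],[1,99])).round(2))
r=np.radians(-25.5); ex=np.array([np.cos(r),np.sin(r)]); ey=np.array([-np.sin(r),np.cos(r)])
X=np.vstack(S); s=X@ey;t=X@ex
hh,e=np.histogram(s,np.arange(s.min()-1,s.max()+2,2)); print([(round(float(k)),int(n)) for k,n in zip(e,hh)])
for T in S+comp(64,80,72): print("y",np.percentile(T@ey,[.5,99.5]),"x",np.percentile(T@ex,[1,99]),len(T))
print("plum",np.array([590.7,356.2])@ex,np.array([590.7,356.2])@ey)
E
```

```text
87 [ 184  202  100   76 2478]
87 [272 241  27  43 470]
-26.5 82.64 170.3
-26 82.59 170.28
-25.5 82.63 170.33
-25 82.74 170.41
-24.5 83.38 170.29
-24 84.11 170.21
[(442, 16), (444, 47), (446, 42), (448, 45), (450, 47), (452, 45), (454, 44), (456, 46), (458, 44), (460, 43), (462, 45), (464, 6), (466, 0), (468, 0), (470, 0), (472, 0), (474, 4), (476, 42), (478, 49), (480, 46), (482, 47), (484, 46), (486, 47), (488, 47), (490, 46), (492, 47), (494, 46), (496, 46), (498, 47), (500, 48), (502, 46), (504, 46), (506, 47), (508, 47), (510, 47), (512, 46), (514, 46), (516, 45), (518, 46), (520, 46), (522, 47), (524, 48), (526, 45), (528, 48), (530, 45), (532, 45), (534, 48), (536, 44), (538, 46), (540, 46), (542, 45), (544, 44), (546, 48), (548, 34), (550, 30), (552, 25), (554, 24), (556, 20), (558, 20), (560, 17), (562, 13), (564, 16), (566, 13), (568, 12), (570, 11), (572, 10), (574, 9), (576, 9), (578, 9), (580, 8), (582, 7), (584, 6), (586, 8), (588, 7), (590, 6), (592, 7), (594, 7), (596, 5), (598, 7), (600, 7), (602, 6), (604, 6), (606, 9), (608, 6), (610, 6), (612, 11), (614, 7), (616, 9), (618, 13), (620, 9), (622, 11), (624, 15), (626, 16), (628, 15), (630, 20), (632, 22), (634, 24), (636, 31), (638, 38), (640, 45), (642, 45), (644, 42), (646, 42), (648, 14)]
64 [287 257  21  23 284]
64 [178 209  18  20 204]
y [476.15063032 647.70035675] x [342.13630412 424.76706659] 2478
y [442.96900111 463.90304925] x [344.03073283 422.62019206] 470
y [413.84823496 444.4783453 ] x [366.0414153  399.60216427] 284
y [656.23274394 678.63805484] x [367.90999388 401.46543343] 204
plum 379.80907478234803 575.8037831700804
```

Request:
servo_tool:
  motion:
    - [[0.696,-0.605,0,0,0,0.4645,0.47],[0.696,-0.605,0,0,0,0.4645,0.47],[0.696,-0.605,0,0,0,0.4645,0.47],[0.696,-0.605,0,0,0,0.4645,0.47],[0.696,-0.605,0,0,0,0.4645,0.47],[0.696,-0.605,0,0,0,0.4645,0.47],[0.696,-0.605,0,0,0,0.4645,0.47],[0.696,-0.605,0,0,0,0.4645,0.47],[0.696,-0.605,0,0,0,0.4645,0.47],[0.696,-0.605,0,0,0,0.4645,0.47]]
  newtons: 40

```text
clock: 1.1
eef_pos: [524.6, 219.9, 205.3]
eef_rot: [3.141, -0.0, -2.105]
wrist_force: [0.7, 0.1, 0.6]
finger_gap: 50.0
finger_force: 0.0
```

Request:
servo_tool:
  motion:
    - [[0,0,0,0,0,0,0.47],[0,0,0,0,0,0,0.47]]

```text
clock: 1.3
eef_pos: [523.7, 220.8, 204.8]
eef_rot: [3.141, -0.001, -2.114]
wrist_force: [-0.5, 0.1, 0.1]
finger_gap: 49.9
finger_force: 0.0
```

```bash
python3 - <<'E'
from h import *
s=manip.read_state(); print(s["eef_pos"].round(2),np.degrees(s["eef_rot"]).round(2),s["joints"].round(2),s["wrist_force"].round(2))
E
```

```text
[523.67 220.77 204.83] [ 1.7995e+02 -5.0000e-02 -1.2114e+02] [ 0.33  0.34  1.47  0.    1.33 -2.26] [-0.46  0.07  0.15]
```

Request:
servo_tool:
  motion:
    - [[0.009,-0.007,-0.1,0,0,0.0313,0.47],[0.009,-0.007,-0.2,0,0,0.0313,0.47],[0.009,-0.007,-0.3,0,0,0.0313,0.47],[0.009,-0.007,-0.33,0,0,0.0313,0.47],[0.009,-0.007,-0.33,0,0,0.0313,0.47]]

```text
clock: 1.8
eef_pos: [526.8, 218.4, 39.4]
eef_rot: [3.139, -0.002, -2.013]
wrist_force: [0.8, 0.7, 0.2]
finger_gap: 50.0
finger_force: 0.0
```

Request:
servo_tool:
  motion:
    - [[0.0043,0.009,0,0,0,0,0.47],[0.0086,0.018,0,0,0,0,0.47],[0.0121,0.0253,0,0,0,0,0.47],[0.0147,0.0307,0,0,0,0,0.47],[0.0172,0.0361,0,0,0,0,0.47],[0.0172,0.0361,0,0,0,0,0.47]]

```text
clock: 2.4
eef_pos: [536.9, 236.4, 40.6]
eef_rot: [-3.141, 0.001, -2.013]
wrist_force: [-0.7, -1.0, -0.0]
finger_gap: 49.8
finger_force: 0.0
```

Request:
servo_tool:
  motion:
    - [[0.0009,0.0018,0,0,0,0,0.47],[0.0017,0.0036,0,0,0,0,0.47],[0.0026,0.0054,0,0,0,0,0.47]]

```text
clock: 2.7
eef_pos: [537.8, 238.4, 40.4]
eef_rot: [3.141, -0.001, -2.013]
wrist_force: [-5.3, -11.5, 6.6]
finger_gap: 49.8
finger_force: 6.2
```

```bash
cat > q.py <<'E'
from h import *
s=manip.read_state(); r=np.radians(-25.5); ex=np.array([np.cos(r),np.sin(r)]); ey=np.array([-np.sin(r),np.cos(r)])
d=s["eef_pos"][:2]-[542,246.2]; f=s["wrist_force"]
print("tcp riser",(d@ex).round(2),(d@ey).round(2),"z",s["eef_pos"][2].round(2),"F riser",(f[:2]@ex).round(2),(f[:2]@ey).round(2),f[2].round(2),"yaw",np.degrees(s["eef_rot"][2]).round(2))
E
cat > b.py <<'E'
from h import *
c=manip.camera("top"); P=pts(c); Z=P[...,2]
M=np.zeros((480,640),np.uint8); M[236:295,250:325]=((Z>60)&(Z<103))[236:295,250:325]
r=np.radians(-25.5); ex=np.array([np.cos(r),np.sin(r)]); ey=np.array([-np.sin(r),np.cos(r)])
for lo,hi,h in((87,103,94),(62,80,72)):
    v,u=np.nonzero((M>0)&(Z>lo)&(Z<hi)); X=onplane(c,u,v,h)[:,:2]-[542,246.2]
    hh,e=np.histogram((X@ey)[abs(X@ex)<38],np.arange(-46,30,2)); print(h,[(int(k),int(n)) for k,n in zip(e,hh) if n])
E
python3 q.py; python3 b.py
```

```text
tcp riser -0.43 -8.84 z 40.44 F riser 0.19 -12.61 6.59 yaw -115.33
94 []
72 [(-42, 3), (-40, 5), (-38, 5), (-36, 5), (-34, 2)]
```

Request:
servo_tool:
  motion:
    - [[0.0005,0.0009,0,0,0,0,0.47],[0.0005,0.0009,0,0,0,0,0.47]]

```text
clock: 2.95
eef_pos: [537.8, 238.3, 40.4]
eef_rot: [3.141, -0.002, -2.013]
wrist_force: [-6.4, -8.2, 5.6]
finger_gap: 49.8
finger_force: 5.1
```

```bash
python3 q.py
```

```text
tcp riser -0.43 -8.91 z 40.42 F riser -2.28 -10.19 5.62 yaw -115.35
```

Request:
servo_tool:
  motion:
    - [[0.0009,0.0018,0,0,0,0,0.47],[0.0017,0.0036,0,0,0,0,0.47],[0.0017,0.0036,0,0,0,0,0.47]]

```text
clock: 3.25
eef_pos: [537.8, 238.5, 40.5]
eef_rot: [3.139, -0.005, -2.014]
wrist_force: [-16.3, -23.3, 14.2]
finger_gap: 49.8
finger_force: 13.5
```

```bash
python3 q.py
```

```text
tcp riser -0.46 -8.77 z 40.46 F riser -4.68 -28.02 14.21 yaw -115.41
```

Request:
servo_tool:
  motion:
    - [[-0.0215,-0.045,0,0,0,0,0.47],[-0.0215,-0.045,0,0,0,0,0.47],[-0.0215,-0.045,0.1,0,0,0,0.47],[-0.0215,-0.045,0.2,0,0,0,0.47],[-0.0215,-0.045,0.3,0,0,0,0.47],[-0.1,-0.1,0.33,0,0,0,0.47],[-0.14,-0.2,0.33,0,0,-0.04,0.47],[-0.15,-0.3,0.33,0,0,-0.08,0.47],[-0.15,-0.35,0.33,0,0,-0.12,0.47]]

```text
clock: 4.15
eef_pos: [463.5, 64.1, 206.1]
eef_rot: [-3.141, 0.001, -2.395]
wrist_force: [0.8, 0.8, 0.2]
finger_gap: 50.0
finger_force: 0.0
```

```bash
python3 - <<'E'
from h import *
import pickle
for n in("top0","scene0"):
    c=pickle.load(open(n+".pkl","rb")); P=pts(c).reshape(-1,3)
    th=np.radians(18.7); d=np.array([np.cos(th),np.sin(th)]); m=np.array([-d[1],d[0]])
    q=P[:,:2]-[459,-34]; a=q@d; b=q@m
    k=(abs(a)<48)&(abs(b)<105)&(P[:,2]>25)&(P[:,2]<600)
    H={}
    for i,j,z in zip(a[k]//16*16,b[k]//16*16,P[k,2]): H.setdefault((int(i),int(j)),[]).append(z)
    print(n,[(kk,len(v),int(np.min(v)),int(np.max(v))) for kk,v in sorted(H.items())])
E
python3 q.py; python3 b.py
```

```text
top0 [((-48, -112), 229, 26, 222), ((-32, -112), 228, 98, 222), ((-32, -96), 8, 208, 219), ((-16, -112), 5, 110, 136)]
scene0 [((-48, -112), 316, 25, 223), ((-32, -112), 58, 209, 223)]
tcp riser 7.56 -198.14 z 206.14 F riser 0.38 1.04 0.21 yaw -137.23
94 [(0, 37), (2, 42), (4, 43), (6, 42), (8, 43), (10, 42), (12, 42), (14, 42), (16, 43), (18, 42), (20, 43), (22, 42), (24, 41), (26, 42)]
72 [(-44, 3), (-42, 17), (-40, 18), (-38, 19), (-36, 18), (-34, 18), (-32, 19), (-30, 19), (-28, 17), (-26, 18), (-24, 19), (-22, 17), (-20, 19), (-18, 17), (-16, 19), (-14, 17), (-12, 20), (-10, 18), (-8, 18), (-6, 18), (-4, 19), (-2, 18), (0, 35), (2, 2)]
```

```bash
python3 - <<'E'
from h import *
import pickle
for n in("top0","scene0"):
    c=pickle.load(open(n+".pkl","rb")); P=pts(c).reshape(-1,3)
    th=np.radians(18.7); d=np.array([np.cos(th),np.sin(th)]); m=np.array([-d[1],d[0]])
    q=P[:,:2]-[460,-33.5]; a=q@d; b=q@m
    for a0 in range(-60,60,10):
        k=(a>=a0)&(a<a0+10)&(b>-150)&(b<0)&(P[:,2]>85)&(P[:,2]<600)
        if k.sum()>3: i=np.argsort(-b[k])[:3]; print(n,a0,k.sum(),b[k][i].round(1),P[k][i,2].round())
E
```

```text
top0 -60 279 [-97.3 -97.6 -97.7] [138. 123. 114.]
top0 -50 308 [-96.6 -96.7 -97. ] [176. 159. 181.]
top0 -40 334 [-96.1 -96.4 -96.6] [210. 116. 138.]
top0 -30 334 [-95.3 -95.3 -95.5] [212. 217. 215.]
top0 -20 236 [-102.8 -103.1 -103.5] [116. 133. 111.]
top0 -10 198 [-108.5 -108.7 -114.6] [187. 183. 166.]
top0 0 200 [-116.4 -117.3 -117.3] [124. 115. 111.]
top0 10 184 [-120.2 -120.6 -120.9] [123. 112. 145.]
top0 20 171 [-124.4 -124.5 -124.5] [146. 150. 168.]
top0 30 144 [-127.8 -128.  -128.1] [126. 121.  91.]
top0 40 51 [-131.  -131.2 -131.6] [123. 118. 132.]
scene0 -60 1355 [-100.6 -100.7 -100.7] [127. 144. 160.]
scene0 -50 621 [-98.7 -98.9 -98.9] [176. 183. 191.]
scene0 -40 371 [-97.7 -97.8 -98.1] [219. 218. 216.]
scene0 -30 122 [-97.3 -97.4 -97.6] [214. 213. 220.]
scene0 -20 13 [-132.9 -133.2 -133.4] [167. 168. 167.]
scene0 -10 10 [-134.9 -135.9 -136.1] [167. 168. 168.]
scene0 0 21 [-135.7 -135.7 -136.1] [167. 168. 167.]
scene0 10 35 [-124.5 -125.7 -126. ] [167. 168. 167.]
```

Request:
servo_tool:
  motion:
    - [[0.0006,-0.09,0,0,0,-0.045,0.45],[0.0006,-0.1864,0,0,0,-0.09,0.45],[0.0006,-0.1864,-0.05,0,0,-0.1338,0.45],[0.0006,-0.1864,-0.14,0,0,-0.1338,0.45],[0.0006,-0.1864,-0.23,0,0,-0.1338,0.45],[0.0006,-0.1864,-0.29,0,0,-0.1338,0.45],[0.0006,-0.1864,-0.34,0,0,-0.1338,0.45],[0.0006,-0.1864,-0.36,0,0,-0.1338,0.45],[0.0006,-0.1864,-0.36,0,0,-0.1338,0.45]]

```text
clock: 5.1
eef_pos: [464.2, -27.0, 24.8]
eef_rot: [3.141, -0.001, -2.81]
wrist_force: [0.6, -0.4, -0.0]
finger_gap: 51.4
finger_force: 0.0
```

```bash
python3 -c "
from h import *
c=manip.camera('scene');cv2.imwrite('pics/g1.png',cv2.resize(c['frame'][230:400,300:500],None,fx=3,fy=3)[...,::-1])
s=manip.read_state();print(s['eef_pos'],np.degrees(s['eef_rot']))"
```

```text
[464.82238317 -27.15193851  25.89967008] [ 1.79999791e+02  1.05086593e-02 -1.60989945e+02]
```

View pics/g1.png

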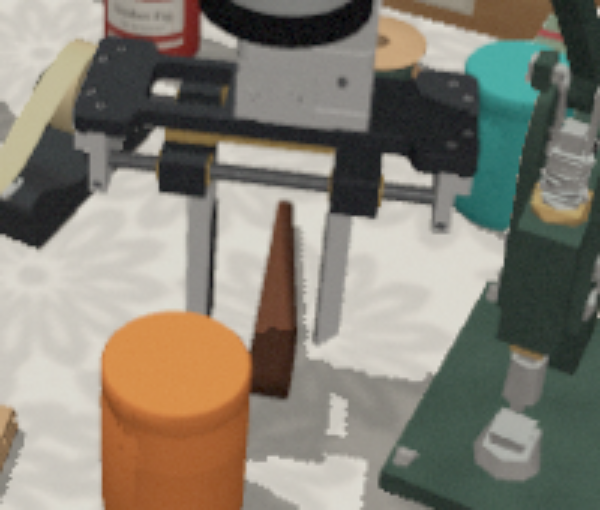

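The wedge stands between the fingers at (270,330) in the crop, and the press is clear of the gripper body on the right.

Request:
servo_tool:
  motion:
    - [[0,0,-0.025,0,0,0,0.45],[0,0,-0.046,0,0,0,0.45],[0,0,-0.046,0,0,0,0.45],[0,0,-0.046,0,0,0,0.6],[0,0,-0.046,0,0,0,0.75],[0,0,-0.046,0,0,0,0.9],[0,0,-0.046,0,0,0,0.9],[0,0,-0.046,0,0,0,0.9]]
  newtons: 45

```text
clock: 5.95
eef_pos: [464.6, -27.4, 2.7]
eef_rot: [-3.141, 0.0, -2.81]
wrist_force: [-1.4, 0.1, 3.8]
finger_gap: 21.9
finger_force: 44.5
```

```bash
python3 -c "
from h import *
s=manip.read_state();print(s['eef_pos'],np.degrees(s['eef_rot']),s['finger_gap'],s['finger_force'],s['wrist_force'])"
```

```text
[464.55039709 -27.35547804   2.73968015] [-1.79984554e+02  2.67865964e-02 -1.61005434e+02] 21.94458430605338 44.490185379981995 [-1.39384595  0.09899767  3.79994555]
```

Request:
servo_tool:
  motion:
    - [[0,0.004,0.1,0,0,0,0.9],[0,0.01,0.2,0,0,0,0.9],[-0.02,0.1,0.22,0,0,-0.045,0.9],[-0.05,0.2,0.22,0,0,-0.09,0.9],[-0.08,0.3,0.22,0,0,-0.135,0.9],[-0.11,0.4,0.22,0,0,-0.18,0.9],[-0.13,0.5,0.22,0,0,-0.225,0.9],[-0.1354,0.59,0.22,0,0,-0.2472,0.9],[-0.1354,0.654,0.22,0,0,-0.2472,0.9],[-0.1354,0.654,0.22,0,0,-0.2472,0.9]]

```text
clock: 6.95
eef_pos: [395.8, 302.7, 112.5]
eef_rot: [3.141, -0.0, 2.698]
wrist_force: [1.1, -0.6, -0.9]
finger_gap: 21.7
finger_force: 44.5
```

```bash
python3 -c "
from h import *
c=manip.camera('scene');cv2.imwrite('pics/g2.png',cv2.resize(c['frame'][130:330,100:400],None,fx=2.5,fy=2.5)[...,::-1])
s=manip.read_state();print(s['eef_pos'],np.degrees(s['eef_rot']),s['joints'],s['finger_gap'],s['finger_force'],s['wrist_force'])"; python3 q.py
```

```text
[395.68056297 304.25072586 112.48222128] [ 1.79944054e+02 -1.03405957e-02  1.54654536e+02] [ 5.81753618e-01  2.88540103e-01  1.76708419e+00  7.48271168e-04
  1.08522817e+00 -5.47029804e-01] 21.421196573071953 44.49196100234985 [-1.48069697  1.81166558 -0.82189246]
tcp riser -157.06 -10.6 z 112.48 F riser -2.12 1.0 -0.82 yaw 154.65
```

View pics/g2.png

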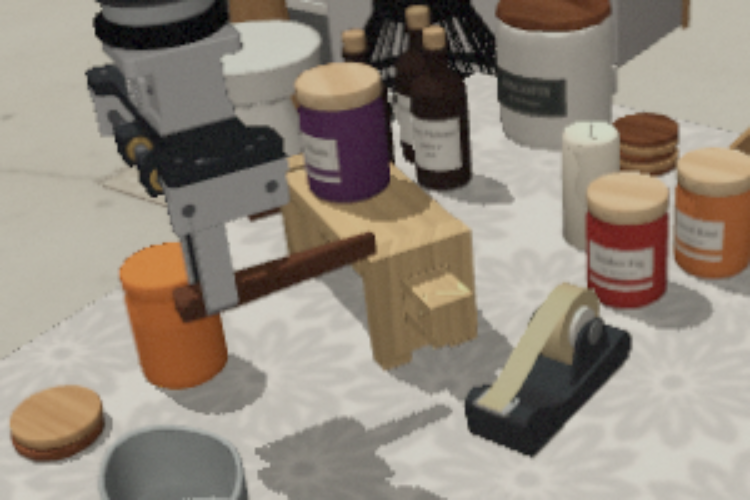

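The wedge is held level, tip at crop (375,243), behind and to the left of the tenon at (440,295). Now I lower to slot height.

Request:
servo_tool:
  motion:
    - [[0.0022,-0.0093,-0.06,0,0,0,0.9],[0.0022,-0.0093,-0.11,0,0,0,0.9],[0.0022,-0.0093,-0.1256,0,0,0,0.9],[0.0022,-0.0093,-0.1256,0,0,0,0.9],[0.0022,-0.0093,-0.1256,0,0,0,0.9]]

```text
clock: 7.5
eef_pos: [398.3, 295.3, 50.7]
eef_rot: [3.141, 0.001, 2.696]
wrist_force: [0.1, -0.6, 0.1]
finger_gap: 22.0
finger_force: 44.5
```

```bash
python3 q.py; python3 - <<'E'
from h import *
c=manip.camera("top"); P=pts(c); Z=P[...,2]; hsv=cv2.cvtColor(c["frame"],cv2.COLOR_RGB2HSV)
c2=c["frame"][225:345,215:335]; cv2.imwrite("pics/g3.png",cv2.resize(c2,None,fx=4,fy=4)[...,::-1])
r=np.radians(-25.5); ex=np.array([np.cos(r),np.sin(r)]); ey=np.array([-np.sin(r),np.cos(r)])
Q=P[...,:2]-[542,246.2]; a=Q@ex; b=Q@ey
m=(Z>50)&(Z<72)&(hsv[...,2]<140)&(hsv[...,1]>80)&(a>-140)&(a<-25)&(abs(b+10)<25)
v,u=np.nonzero(m); X=onplane(c,u,v,61)[:,:2]-[542,246.2]; a=X@ex;b=X@ey
print("medz",np.median(Z[m]),"tip x",a.max())
for i in range(-140,-20,10):
    k=(a>=i)&(a<i+10)
    if k.sum()>3: print(i,k.sum(),b[k].min().round(1),b[k].max().round(1),np.median(Z[v[k],u[k]]).round(1))
E
```

```text
tcp riser -150.87 -17.6 z 50.66 F riser 0.37 -0.46 0.07 yaw 154.49
medz 61.3594815760344 tip x -25.525125309761293
-120 4 -24.2 -19.9 61.8
-110 37 -23.5 -8.0 61.2
-100 41 -22.9 -8.2 61.3
-90 37 -22.5 -8.7 61.5
-80 32 -20.2 -9.0 61.4
-70 27 -19.8 -9.3 61.7
-60 25 -19.3 -9.8 61.0
-50 23 -18.0 -10.1 61.4
-40 16 -16.6 15.0 62.2
-30 4 0.6 2.3 63.6
```

View pics/g3.png

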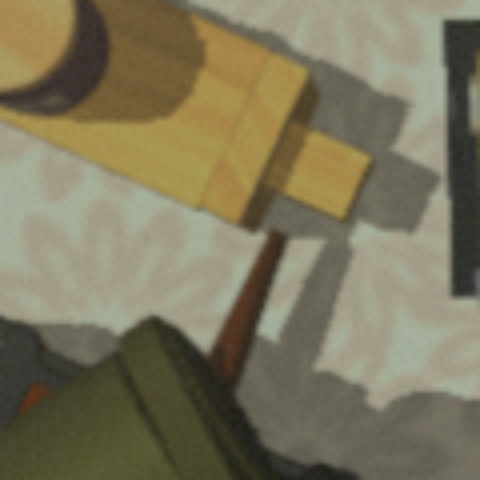

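The top crop shows the wedge tip at (275,235), just short of the tenon's near side and about 2° off parallel with the board face. I correct the yaw and offset.

Request:
servo_tool:
  motion:
    - [[0.0028,0.006,-0.0014,0,0,0.0067,0.9],[0.0028,0.006,-0.0014,0,0,0.0067,0.9],[0.0028,0.006,-0.0014,0,0,0.0067,0.9],[0.0028,0.006,-0.0014,0,0,0.0067,0.9]]

```text
clock: 7.95
eef_pos: [399.2, 298.1, 49.1]
eef_rot: [3.141, 0.0, 2.718]
wrist_force: [0.5, -0.1, -0.1]
finger_gap: 21.9
finger_force: 44.5
```

```bash
python3 q.py
```

```text
tcp riser -151.21 -14.65 z 49.13 F riser 0.51 0.1 -0.13 yaw 155.7
```

Request:
servo_tool:
  motion:
    - [[0.0108,-0.0052,0.0008,0,0,0,0.9],[0.0217,-0.0103,0.0008,0,0,0,0.9],[0.0307,-0.0146,0.0008,0,0,0,0.9],[0.0379,-0.0181,0.0008,0,0,0,0.9],[0.0451,-0.0215,0.0008,0,0,0,0.9],[0.0451,-0.0215,0.0008,0,0,0,0.9]]

```text
clock: 8.55
eef_pos: [422.1, 287.0, 49.3]
eef_rot: [-3.142, -0.0, 2.717]
wrist_force: [0.4, -0.4, -0.0]
finger_gap: 22.3
finger_force: 44.5
```

```bash
python3 q.py
```

```text
tcp riser -125.79 -14.75 z 49.3 F riser 0.52 -0.15 -0.02 yaw 155.68
```

Request:
servo_tool:
  motion:
    - [[0.0085,-0.0032,0.0006,0,0,0,0.9],[0.0169,-0.0064,0.0006,0,0,0,0.9],[0.0254,-0.0096,0.0006,0,0,0,0.9],[0.0338,-0.0128,0.0006,0,0,0,0.9],[0.0338,-0.0128,0.0006,0,0,0,0.9]]

```text
clock: 9.05
eef_pos: [439.1, 280.7, 49.6]
eef_rot: [3.142, 0.0, 2.717]
wrist_force: [-0.2, -0.1, -2.0]
finger_gap: 22.0
finger_force: 44.5
```

```bash
python3 q.py
```

```text
tcp riser -107.7 -13.19 z 49.63 F riser -0.16 -0.22 -2.04 yaw 155.68
```

Request:
servo_tool:
  motion:
    - [[0.0063,-0.0023,-0.001,0,0,0,0.9],[0.0126,-0.0045,-0.001,0,0,0,0.9],[0.0189,-0.0068,-0.001,0,0,0,0.9],[0.0189,-0.0068,-0.001,0,0,0,0.9]]

```text
clock: 9.45
eef_pos: [448.4, 277.4, 49.2]
eef_rot: [3.142, 0.0, 2.717]
wrist_force: [-0.8, 0.3, -0.5]
finger_gap: 22.0
finger_force: 44.5
```

```bash
python3 q.py
```

```text
tcp riser -97.87 -12.16 z 49.16 F riser -0.82 -0.03 -0.5 yaw 155.69
```

Request:
servo_tool:
  motion:
    - [[0.0045,-0.0022,0,0,0,0,0.9],[0.009,-0.0043,0,0,0,0,0.9],[0.0126,-0.006,0,0,0,0,0.9],[0.0126,-0.006,0,0,0,0,0.9]]

```text
clock: 9.85
eef_pos: [454.6, 274.4, 49.2]
eef_rot: [3.141, 0.0, 2.717]
wrist_force: [1.0, -0.0, 0.1]
finger_gap: 21.6
finger_force: 44.5
```

```bash
python3 q.py
```

```text
tcp riser -91.04 -12.18 z 49.18 F riser 0.93 0.4 0.11 yaw 155.69
```

Request:
servo_tool:
  motion:
    - [[0.003,-0.0014,0,0,0,0,0.9],[0.006,-0.0029,0,0,0,0,0.9],[0.009,-0.0043,0,0,0,0,0.9],[0.009,-0.0043,0,0,0,0,0.9]]

```text
clock: 10.25
eef_pos: [459.1, 272.4, 49.2]
eef_rot: [3.141, 0.0, 2.718]
wrist_force: [0.4, 1.4, -1.5]
finger_gap: 21.8
finger_force: 44.5
```

```bash
python3 q.py
```

```text
tcp riser -86.07 -12.03 z 49.24 F riser -0.22 1.45 -1.47 yaw 155.71
```

Request:
servo_tool:
  motion:
    - [[0.003,-0.001,0,0,0,0,0.9],[0.0058,-0.0019,0,0,0,0,0.9],[0.0058,-0.0019,0,0,0,0,0.9]]

```text
clock: 10.55
eef_pos: [462.0, 271.4, 49.2]
eef_rot: [3.141, 0.0, 2.718]
wrist_force: [1.3, 2.3, -0.9]
finger_gap: 21.8
finger_force: 44.5
```

```bash
python3 q.py
```

```text
tcp riser -83.06 -11.71 z 49.2 F riser 0.17 2.64 -0.86 yaw 155.71
```

Request:
servo_tool:
  motion:
    - [[0,0,0,0,0,0,0.6],[0,0,0,0,0,0,0.57],[0,0,0,0,0,0,0.57],[0,0,0.06,0,0,0,0.57],[0,0,0.1,0,0,0,0.57],[-0.081,0.039,0.1,0,0,0,1],[-0.081,0.039,0.1,0,0,0,1],[-0.081,0.039,0.04,0,0,0,1],[-0.081,0.039,-0.018,0,0,0,1],[-0.081,0.039,-0.018,0,0,0,1]]
  newtons: 20

```text
clock: 11.55
eef_pos: [419.7, 289.8, 37.2]
eef_rot: [-3.137, -0.003, 2.718]
wrist_force: [0.1, -0.3, 1.2]
finger_gap: 3.8
finger_force: 0.0
```

```bash
python3 q.py;python3 -c "
from h import *
c=manip.camera('scene');cv2.imwrite('pics/g4.png',cv2.resize(c['frame'][170:330,130:370],None,fx=3,fy=3)[...,::-1])"
```

```text
tcp riser -129.1 -13.32 z 37.24 F riser 0.26 -0.24 1.19 yaw 155.71
```

View pics/g4.png

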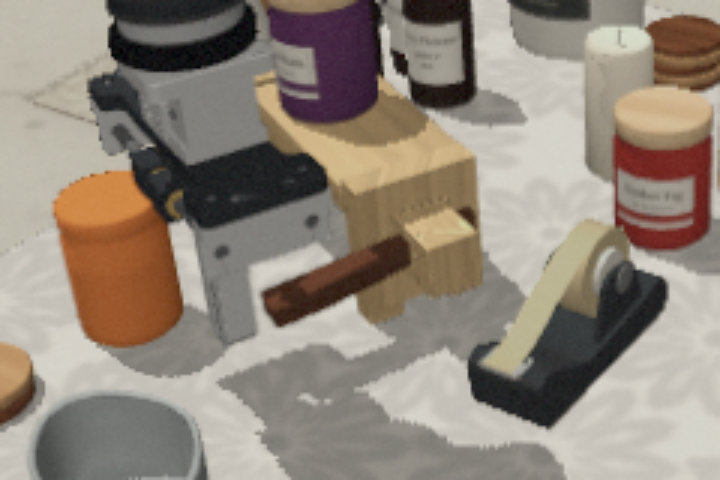

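The wedge is through the slot, its tip showing beyond the tenon at (470,215) and its head at (280,310) in front of the closed fingers. Now I push on the head.

Request:
servo_tool:
  motion:
    - [[0.008,-0.0025,0.004,0,0,0,1],[0.016,-0.0051,0.004,0,0,0,1],[0.023,-0.0076,0.004,0,0,0,1],[0.023,-0.0076,0.004,0,0,0,1]]

```text
clock: 12.0
eef_pos: [433.5, 287.0, 42.8]
eef_rot: [3.141, 0.001, 2.717]
wrist_force: [0.7, -0.2, -0.6]
finger_gap: 0.5
finger_force: 0.0
```

```bash
python3 q.py
```

```text
tcp riser -115.5 -9.87 z 42.8 F riser 0.71 0.07 -0.64 yaw 155.68
```

Request:
servo_tool:
  motion:
    - [[0.0022,-0.0025,-0.004,0,0,0,1],[0.0043,-0.0049,-0.004,0,0,0,1],[0.0043,-0.0049,-0.004,0,0,0,1]]

```text
clock: 12.3
eef_pos: [433.9, 284.9, 40.0]
eef_rot: [-3.141, -0.002, 2.718]
wrist_force: [-7.7, 3.1, 4.0]
finger_gap: 0.3
finger_force: 4.3
```

```bash
python3 q.py
```

```text
tcp riser -114.19 -11.6 z 40.02 F riser -8.27 -0.56 3.99 yaw 155.71
```

Request:
servo_tool:
  motion:
    - [[0.0009,-0.0004,0,0,0,0,1],[0.0009,-0.0004,0,0,0,0,1]]

```text
clock: 12.5
eef_pos: [434.0, 284.9, 40.0]
eef_rot: [-3.141, -0.003, 2.718]
wrist_force: [-10.5, 4.8, 4.6]
finger_gap: 0.5
finger_force: 5.7
```

```bash
python3 q.py
```

```text
tcp riser -114.14 -11.61 z 39.95 F riser -11.53 -0.2 4.62 yaw 155.71
```

Request:
servo_tool:
  motion:
    - [[0.0007,-0.0003,0,0,0,0,1],[0.0007,-0.0003,0,0,0,0,1]]

```text
clock: 12.7
eef_pos: [434.1, 284.8, 39.9]
eef_rot: [-3.14, -0.003, 2.718]
wrist_force: [-12.2, 5.9, 4.8]
finger_gap: 0.2
finger_force: 6.8
```

```bash
python3 q.py
```

```text
tcp riser -114.04 -11.6 z 39.91 F riser -13.57 0.04 4.78 yaw 155.72
```

Request:
servo_tool:
  motion:
    - [[0.0007,-0.0003,0,0,0,0,1],[0.0007,-0.0003,0,0,0,0,1],[0.0007,-0.0003,0,0,0,0,1]]

```text
clock: 13.0
eef_pos: [434.2, 284.7, 39.9]
eef_rot: [-3.14, -0.004, 2.718]
wrist_force: [-13.1, 6.5, 5.3]
finger_gap: 0.6
finger_force: 7.4
```

```bash
python3 q.py; python3 - <<'E'
from h import *
c=manip.camera("top"); P=pts(c); Z=P[...,2]; hsv=cv2.cvtColor(c["frame"],cv2.COLOR_RGB2HSV)
r=np.radians(-25.5); ex=np.array([np.cos(r),np.sin(r)]); ey=np.array([-np.sin(r),np.cos(r)])
Q=P[...,:2]-[542,246.2]; a=Q@ex; b=Q@ey
m=(Z>45)&(Z<72)&(hsv[...,2]<140)&(hsv[...,1]>80)&(a>-120)&(a<60)&(abs(b+10)<25)
v,u=np.nonzero(m); X=onplane(c,u,v,61)[:,:2]-[542,246.2]; a=X@ex;b=X@ey
for i in range(-120,60,10):
    k=(a>=i)&(a<i+10)
    if k.sum()>3: print(i,k.sum(),b[k].min().round(1),b[k].max().round(1),np.median(Z[v[k],u[k]]).round(1))
E
```

```text
tcp riser -113.88 -11.62 z 39.86 F riser -14.67 0.23 5.28 yaw 155.72
-60 31 -21.1 -3.0 56.3
-50 47 -19.0 -1.6 56.4
-40 54 -17.6 15.0 58.0
-30 50 -16.9 2.3 58.3
-20 36 -34.9 2.7 62.5
-10 12 -5.8 1.5 71.2
0 13 -6.1 2.0 70.9
10 18 -10.0 2.4 67.2
20 25 -9.2 2.1 63.3
30 13 -6.9 1.9 63.0
```

The wedge is pitched nose-up about 4.5° (top 56 at the head end, 63 beyond the tenon), so the resistance may be a false jam. I regrip it, level it and feel again.

Request:
servo_tool:
  motion:
    - [[-0.018,0.0086,0,0,0,0,1],[-0.018,0.0086,0.05,0,0,0,0.57],[-0.018,0.0086,0.12,-0.0108,-0.0226,0,0.57],[0.0415,-0.0198,0.12,-0.0108,-0.0226,0,0.57],[0.0415,-0.0198,0.12,-0.0108,-0.0226,0,0.57],[0.0415,-0.0198,0.12,-0.0108,-0.0226,0,0.57]]

```text
clock: 13.65
eef_pos: [456.5, 274.0, 99.7]
eef_rot: [-3.139, 0.078, 2.717]
wrist_force: [0.4, 0.8, 0.2]
finger_gap: 37.1
finger_force: 0.0
```

```bash
python3 q.py; python3 - <<'E'
from h import *
c=manip.camera("scene"); cv2.imwrite('pics/g5.png',cv2.resize(c['frame'][190:310,200:340],None,fx=4,fy=4)[...,::-1])
P=pts(c); Z=P[...,2]; hsv=cv2.cvtColor(c["frame"],cv2.COLOR_RGB2HSV)
r=np.radians(-25.5); ex=np.array([np.cos(r),np.sin(r)]); ey=np.array([-np.sin(r),np.cos(r)])
Q=P[...,:2]-[542,246.2]; a=Q@ex; b=Q@ey
m=(Z>30)&(Z<75)&(hsv[...,2]<150)&(hsv[...,1]>100)&(a>-125)&(a<60)&(abs(b+10)<25)
for i in range(-120,60,10):
    k=m&(a>=i)&(a<i+10)
    if k.sum()>5: print(i,k.sum(),b[k].min().round(1),b[k].max().round(1),np.percentile(Z[k],[3,97]).round(1))
print("min x",a[m].min())
E
```

```text
tcp riser -89.1 -11.72 z 99.75 F riser -0.03 0.9 0.19 yaw 155.66
-110 25 -23.0 -5.6 [46.8 57.4]
-100 72 -24.6 -0.6 [45.3 57.7]
-90 69 -25.2 -1.5 [46.5 58.3]
-80 69 -24.9 -1.6 [47.8 59.5]
-70 69 -24.8 -1.6 [46.8 59.9]
-60 64 -22.6 -0.8 [47.  60.3]
-50 70 -21.1 -0.7 [47.  61.1]
-40 120 -21.2 14.8 [48.1 74.3]
-30 100 -19.5 3.5 [46.3 73.2]
-20 147 -34.7 11.3 [31.9 73.8]
-10 20 -6.5 11.3 [63.9 74.4]
0 15 -7.0 2.5 [72.8 74.8]
10 9 -6.9 2.7 [73.2 74.7]
20 31 -10.7 3.2 [62.6 74.5]
30 42 -10.6 3.0 [56.8 74.7]
min x -102.94384296964141
```

View pics/g5.png

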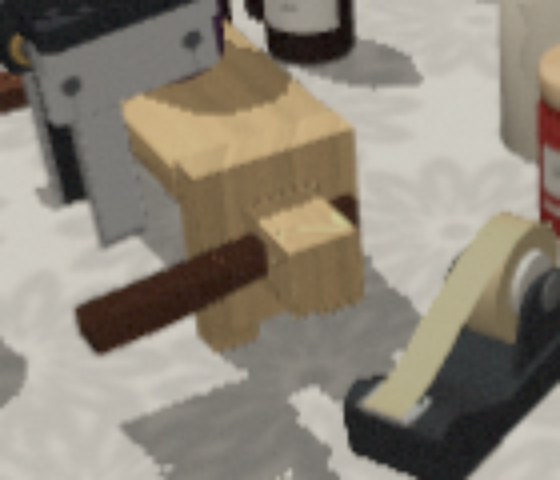

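Request:
servo_tool:
  motion:
    - [[0,0,-0.06,0.0024,0.005,0,0.57],[0,0,-0.1054,0.0024,0.005,0,0.57],[0,0,-0.1054,0.0024,0.005,0,0.57],[0,0,-0.1054,0.0024,0.005,0,0.7],[0,0,-0.1054,0.0024,0.005,0,0.85],[0,0,-0.1054,0.0024,0.005,0,0.9],[0,0,-0.1054,0.0024,0.005,0,0.9]]
  newtons: 40

```text
clock: 14.4
eef_pos: [457.1, 274.5, 48.3]
eef_rot: [-3.141, 0.062, 2.718]
wrist_force: [1.1, -0.5, 0.5]
finger_gap: 22.0
finger_force: 39.9
```

```bash
python3 q.py
```

```text
tcp riser -88.77 -11.0 z 48.29 F riser 1.16 0.03 0.54 yaw 155.71
```

Request:
servo_tool:
  motion:
    - [[-0.0054,0.0026,0,0,0,0,0.9],[-0.0072,0.0034,0.003,0.0042,0.0088,0,0.9],[-0.0072,0.0034,0.006,0.0084,0.0176,0,0.9],[-0.0072,0.0034,0.006,0.0084,0.0176,0,0.9],[-0.0072,0.0034,0.006,0.0084,0.0176,0,0.9]]

```text
clock: 14.9
eef_pos: [453.5, 276.0, 50.7]
eef_rot: [3.141, 0.001, 2.717]
wrist_force: [1.0, 0.2, 3.3]
finger_gap: 21.6
finger_force: 39.9
```

```bash
python3 q.py; python3 - <<'E'
from h import *
s=manip.read_state(); print(s["moment"].round(2))
c=manip.camera("scene"); P=pts(c); Z=P[...,2]; hsv=cv2.cvtColor(c["frame"],cv2.COLOR_RGB2HSV)
r=np.radians(-25.5); ex=np.array([np.cos(r),np.sin(r)]); ey=np.array([-np.sin(r),np.cos(r)])
Q=P[...,:2]-[542,246.2]; a=Q@ex; b=Q@ey
m=(Z>30)&(Z<75)&(hsv[...,2]<150)&(hsv[...,1]>100)&(a>-125)&(a<60)&(abs(b+10)<20)
for i in range(-120,-40,10):
    k=m&(a>=i)&(a<i+10)
    if k.sum()>5: print(i,k.sum(),np.percentile(Z[k],[3,97]).round(1))
E
```

```text
tcp riser -92.73 -11.21 z 50.67 F riser 0.83 0.65 3.29 yaw 155.7
[-0.12 -0.4   0.02]
-110 52 [47.4 59.9]
-100 18 [47.2 59.6]
-80 29 [47.5 60.3]
-70 63 [49.8 61. ]
-60 62 [51.  61.7]
-50 67 [47.7 61.7]
```

Request:
servo_tool:
  motion:
    - [[0,0,0.003,0.0041,0.0085,0,0.9],[0,0,0.003,0.0041,0.0085,0,0.9],[0,0,0.003,0.0041,0.0085,0,0.9]]

```text
clock: 15.25
eef_pos: [453.2, 275.9, 51.9]
eef_rot: [3.141, -0.03, 2.717]
wrist_force: [-0.6, -0.0, 3.3]
finger_gap: 21.7
finger_force: 40.0
```

```bash
cat > w.py <<'E'
from h import *
s=manip.read_state(); print(s["moment"].round(2))
c=manip.camera("scene"); P=pts(c); Z=P[...,2]; hsv=cv2.cvtColor(c["frame"],cv2.COLOR_RGB2HSV)
r=np.radians(-25.5); ex=np.array([np.cos(r),np.sin(r)]); ey=np.array([-np.sin(r),np.cos(r)])
Q=P[...,:2]-[542,246.2]; a=Q@ex; b=Q@ey
m=(Z>30)&(Z<75)&(hsv[...,2]<150)&(hsv[...,1]>100)&(a>-125)&(a<60)&(abs(b+10)<20)
print([(i,np.percentile(Z[k],97).round(1)) for i in range(-120,-40,10) for k in [m&(a>=i)&(a<i+10)] if k.sum()>15])
E
python3 q.py; python3 w.py
```

```text
tcp riser -92.89 -11.42 z 51.93 F riser -0.57 -0.28 3.34 yaw 155.68
[-0.07 -0.18 -0.05]
[(-110, np.float64(61.6)), (-100, np.float64(61.3)), (-80, np.float64(61.5)), (-70, np.float64(62.3)), (-60, np.float64(62.5)), (-50, np.float64(62.6))]
```

Request:
servo_tool:
  motion:
    - [[0,0,0.0016,0.001,0.002,0,0.9],[0,0,0.0016,0.001,0.002,0,0.9]]

```text
clock: 15.5
eef_pos: [453.2, 275.9, 52.8]
eef_rot: [3.141, -0.037, 2.718]
wrist_force: [-0.4, 0.2, 3.1]
finger_gap: 21.5
finger_force: 40.0
```

```bash
python3 q.py
```

```text
tcp riser -92.92 -11.43 z 52.79 F riser -0.44 -0.04 3.14 yaw 155.7
```

Request:
servo_tool:
  motion:
    - [[0.0036,-0.0017,0,0,0,0,0.9],[0.0054,-0.0026,0,0,0,0,0.9],[0.0072,-0.0034,0,0,0,0,0.9],[0.0072,-0.0034,0,0,0,0,0.9]]

```text
clock: 15.9
eef_pos: [456.9, 274.2, 52.7]
eef_rot: [3.141, -0.037, 2.718]
wrist_force: [-1.3, -0.3, 4.0]
finger_gap: 21.5
finger_force: 40.0
```

```bash
python3 q.py;python3 w.py
```

```text
tcp riser -88.85 -11.39 z 52.73 F riser -1.01 -0.82 3.98 yaw 155.7
[-0.19 -0.07 -0.06]
[(-110, np.float64(61.6)), (-100, np.float64(63.1)), (-70, np.float64(62.8)), (-60, np.float64(62.4)), (-50, np.float64(62.9))]
```

Request:
servo_tool:
  motion:
    - [[0.0018,-0.0009,-0.001,0,0,0,0.9],[0.0036,-0.0017,-0.001,0,0,0,0.9],[0.0036,-0.0017,-0.001,0,0,0,0.9]]

```text
clock: 16.25
eef_pos: [458.7, 273.3, 52.3]
eef_rot: [3.141, -0.037, 2.717]
wrist_force: [-1.3, 0.1, 3.1]
finger_gap: 21.7
finger_force: 40.0
```

```bash
python3 q.py
```

```text
tcp riser -86.84 -11.37 z 52.26 F riser -1.27 -0.46 3.12 yaw 155.7
```

Request:
servo_tool:
  motion:
    - [[0.0018,-0.0009,0,0,0,0,0.9],[0.0036,-0.0017,0,0,0,0,0.9],[0.0054,-0.0026,0,0,0,0,0.9],[0.0054,-0.0026,0,0,0,0,0.9]]

```text
clock: 16.65
eef_pos: [461.5, 272.1, 52.3]
eef_rot: [3.14, -0.037, 2.717]
wrist_force: [-1.8, 0.4, 4.1]
finger_gap: 21.5
finger_force: 40.0
```

```bash
python3 q.py
```

```text
tcp riser -83.82 -11.33 z 52.29 F riser -1.8 -0.4 4.11 yaw 155.7
```

Request:
servo_tool:
  motion:
    - [[0.0018,-0.0009,0,0,0,0,0.9],[0.0036,-0.0017,0,0,0,0,0.9],[0.0054,-0.0026,0,0,0,0,0.9],[0.0054,-0.0026,0,0,0,0,0.9]]

```text
clock: 17.05
eef_pos: [463.6, 271.4, 52.2]
eef_rot: [3.14, -0.038, 2.718]
wrist_force: [-5.5, 6.0, 3.5]
finger_gap: 21.8
finger_force: 40.0
```

```bash
python3 q.py
```

```text
tcp riser -81.64 -11.03 z 52.21 F riser -7.56 3.07 3.55 yaw 155.7
```

Request:
servo_tool:
  motion:
    - [[0.0012,0.0001,0,0,0,0,0.9],[0.0012,0.0001,0,0,0,0,0.9]]

```text
clock: 17.25
eef_pos: [464.2, 271.4, 52.2]
eef_rot: [3.14, -0.038, 2.718]
wrist_force: [-6.4, 4.1, 4.3]
finger_gap: 21.6
finger_force: 40.0
```

```bash
python3 q.py
```

```text
tcp riser -81.09 -10.81 z 52.22 F riser -7.59 0.97 4.32 yaw 155.71
```

Request:
servo_tool:
  motion:
    - [[0.0015,-0.0005,0,0,0,0,0.9],[0.0015,-0.0005,0,0,0,0,0.9]]

```text
clock: 17.45
eef_pos: [464.8, 271.2, 52.2]
eef_rot: [3.14, -0.038, 2.718]
wrist_force: [-6.1, 5.4, 4.5]
finger_gap: 21.8
finger_force: 40.0
```

```bash
python3 q.py
```

```text
tcp riser -80.46 -10.7 z 52.16 F riser -7.82 2.28 4.51 yaw 155.71
```

Request:
servo_tool:
  motion:
    - [[0.0021,-0.0002,0,0,0,0,0.9],[0.0021,-0.0002,0,0,0,0,0.9]]

```text
clock: 17.65
eef_pos: [465.9, 271.0, 52.2]
eef_rot: [3.14, -0.038, 2.718]
wrist_force: [-6.8, 4.3, 3.7]
finger_gap: 21.5
finger_force: 40.0
```

```bash
python3 q.py; python3 -c "
from h import *
print(manip.read_state()['moment'])"
```

```text
tcp riser -79.38 -10.39 z 52.16 F riser -8.01 0.95 3.73 yaw 155.7
[ 0.85316105  1.04973152 -0.22030823]
```

Request:
servo_tool:
  motion:
    - [[0.0019,-0.0007,0,0,0,0,0.9],[0.0019,-0.0007,0,0,0,0,0.9]]

```text
clock: 17.85
eef_pos: [466.6, 270.8, 52.1]
eef_rot: [3.14, -0.039, 2.718]
wrist_force: [-8.3, 6.5, 5.6]
finger_gap: 21.8
finger_force: 40.0
```

```bash
python3 q.py
```

```text
tcp riser -78.66 -10.23 z 52.13 F riser -10.23 2.28 5.61 yaw 155.7
```

```bash
cat > t.py <<'E'
from h import *
r=np.radians(-25.5); ex=np.array([np.cos(r),np.sin(r)]); ey=np.array([-np.sin(r),np.cos(r)])
for n in("scene","top"):
    c=manip.camera(n); P=pts(c); Z=P[...,2]; hsv=cv2.cvtColor(c["frame"],cv2.COLOR_RGB2HSV)
    Q=P[...,:2]-[542,246.2]; a=Q@ex; b=Q@ey
    m=(Z>42)&(Z<68)&(hsv[...,2]<150)&(hsv[...,1]>100)&(abs(b+10)<16)
    h=m&(a<-60)&(a>-130); t=m&(a>18)&(a<80)
    print(n,"head",np.sort(a[h])[:6].round(1),"tip",np.sort(a[t])[-6:].round(1),"tip y",np.round([b[t].min(),b[t].max()],1) if t.any() else "", "ztip",np.median(Z[t]) if t.any() else "")
E
python3 t.py; python3 w.py
```

```text
scene head [-93.7 -93.3 -93.1 -93.  -92.9 -92.7] tip [43.4 44.2 44.3 44.4 44.7 44.7] tip y [-11.5   3.3] ztip 61.522945622116595
top head [] tip [39.8 40.1 40.8 42.  43.1 43.9] tip y [-10.    1.2] ztip 60.41299948275588
[ 1.19  1.24 -0.24]
[(-100, np.float64(61.8)), (-90, np.float64(61.8)), (-60, np.float64(62.2)), (-50, np.float64(62.5))]
```

Request:
servo_tool:
  motion:
    - [[0.0011,-0.0001,0,0,0,0,0.9],[0.0011,-0.0001,0,0,0,0,0.9]]

```text
clock: 18.2
eef_pos: [467.1, 270.8, 52.1]
eef_rot: [3.141, -0.039, 2.718]
wrist_force: [-6.5, 6.5, 4.5]
finger_gap: 22.0
finger_force: 40.0
```

```bash
python3 q.py
```

```text
tcp riser -78.2 -10.1 z 52.08 F riser -8.64 3.1 4.46 yaw 155.71
```

Request:
servo_tool:
  motion:
    - [[0.0022,0,0,0,0,0,0.9],[0.0022,0,0,0,0,0,0.9]]

```text
clock: 18.4
eef_pos: [468.4, 270.6, 52.1]
eef_rot: [3.141, -0.038, 2.717]
wrist_force: [-5.7, 4.4, 4.9]
finger_gap: 21.7
finger_force: 40.1
```

```bash
python3 q.py
```

```text
tcp riser -76.98 -9.69 z 52.12 F riser -7.01 1.5 4.92 yaw 155.7
```

Request:
servo_tool:
  motion:
    - [[0.0019,-0.0004,0.001,0,0,0,0.9],[0.0019,-0.0004,0.001,0,0,0,0.9]]

```text
clock: 18.6
eef_pos: [469.0, 270.5, 52.5]
eef_rot: [3.141, -0.039, 2.717]
wrist_force: [-7.4, 5.5, 4.3]
finger_gap: 21.8
finger_force: 40.1
```

```bash
python3 q.py
```

```text
tcp riser -76.32 -9.53 z 52.47 F riser -9.0 1.79 4.25 yaw 155.7
```

Request:
servo_tool:
  motion:
    - [[0.0015,-0.0004,0.001,0,0,0,0.9],[0.003,-0.0008,0.001,0,0,0,0.9],[0.003,-0.0008,0.001,0,0,0,0.9]]

```text
clock: 18.9
eef_pos: [469.7, 270.2, 52.7]
eef_rot: [3.142, -0.041, 2.717]
wrist_force: [-13.1, 8.8, 4.2]
finger_gap: 21.6
finger_force: 40.1
```

```bash
python3 q.py
```

```text
tcp riser -75.56 -9.41 z 52.71 F riser -15.62 2.25 4.15 yaw 155.7
```

Request:
servo_tool:
  motion:
    - [[-0.0015,0.0004,0,0,0,0,0.7],[-0.0015,0.0004,0,0,0,0,0.57],[-0.0015,0.0004,0,0,0,0,0.57],[0,0,0.06,0,0,0,0.57],[0,0,0.1,-0.0055,-0.0116,0,0.57],[-0.064,0.03,0.1,-0.0055,-0.0116,0,0.57],[-0.064,0.03,0.1,-0.0055,-0.0116,0,1],[-0.064,0.03,0.1,-0.0055,-0.0116,0,1]]
  newtons: 20

```text
clock: 19.7
eef_pos: [439.5, 284.6, 103.4]
eef_rot: [3.141, 0.004, 2.719]
wrist_force: [0.2, -0.1, -0.2]
finger_gap: 27.7
finger_force: 0.0
```

```bash
python3 q.py; python3 t.py; python3 w.py; python3 -c "
from h import *
print(np.degrees(manip.read_state()['eef_rot']))"
```

```text
tcp riser -109.1 -9.48 z 103.44 F riser 0.22 0.0 -0.24 yaw 155.76
scene head [-90.  -90.  -89.8 -89.8 -89.7 -89.7] tip [47.  47.  47.1 47.2 47.4 49.8] tip y [-11.7   3.6] ztip 61.81426506030357
top head [-63.5 -62.7 -61.8 -60.8] tip [42.5 43.5 44.6 45.5 46.2 46.4] tip y [-9.8  1. ] ztip 59.913990948609126
[-0.    0.02  0.03]
[(-90, np.float64(62.6)), (-80, np.float64(62.9)), (-70, np.float64(62.5)), (-60, np.float64(62.4)), (-50, np.float64(62.6))]
[179.99508921   0.21024637 155.67394314]
```

The wedge stays level after release, with its tip about 47 mm beyond the axis. Now a firm, centred push on the head.

Request:
servo_tool:
  motion:
    - [[0,0,-0.06,0,0,0,1],[0,0,-0.117,0,0,0,1],[0,0,-0.117,0,0,0,1],[0.006,-0.0029,-0.117,0,0,0,1],[0.0108,-0.0052,-0.117,0,0,0,1],[0.0108,-0.0052,-0.117,0,0,0,1]]

```text
clock: 20.45
eef_pos: [445.9, 282.0, 46.1]
eef_rot: [3.14, 0.005, 2.717]
wrist_force: [0.7, -0.0, -0.4]
finger_gap: 0.5
finger_force: 0.0
```

```bash
python3 q.py
```

```text
tcp riser -102.12 -9.08 z 46.06 F riser 0.65 0.26 -0.39 yaw 155.68
```

Request:
servo_tool:
  motion:
    - [[0.0018,-0.0011,0,0,0,0,1],[0.0036,-0.0021,0,0,0,0,1],[0.0036,-0.0021,0,0,0,0,1]]

```text
clock: 20.75
eef_pos: [446.6, 281.0, 45.1]
eef_rot: [3.141, 0.004, 2.718]
wrist_force: [-2.2, 2.2, 1.6]
finger_gap: 0.6
finger_force: 1.0
```

```bash
python3 q.py
```

```text
tcp riser -101.06 -9.63 z 45.08 F riser -2.94 1.04 1.59 yaw 155.7
```

Contact. Building up the push.

Request:
servo_tool:
  motion:
    - [[0.0018,-0.0009,0,0,0,0,1],[0.0018,-0.0009,0,0,0,0,1]]

```text
clock: 20.95
eef_pos: [446.8, 280.9, 44.8]
eef_rot: [3.141, 0.002, 2.718]
wrist_force: [-8.0, 5.2, 4.5]
finger_gap: 0.2
finger_force: 4.2
```

```bash
python3 q.py
```

```text
tcp riser -100.82 -9.67 z 44.77 F riser -9.47 1.25 4.48 yaw 155.71
```

Request:
servo_tool:
  motion:
    - [[0.0013,-0.0006,0.001,0,0,0,1],[0.0013,-0.0006,0.001,0,0,0,1]]

```text
clock: 21.15
eef_pos: [446.9, 280.8, 44.9]
eef_rot: [-3.141, 0.001, 2.718]
wrist_force: [-9.0, 8.1, 0.6]
finger_gap: 0.2
finger_force: 5.9
```

```bash
python3 q.py
```

```text
tcp riser -100.72 -9.75 z 44.92 F riser -11.57 3.46 0.63 yaw 155.71
```

Request:
servo_tool:
  motion:
    - [[0.0011,-0.0005,0.0002,0,0,0,1],[0.0011,-0.0005,0.0002,0,0,0,1]]

```text
clock: 21.35
eef_pos: [447.0, 280.7, 44.9]
eef_rot: [-3.141, -0.0, 2.718]
wrist_force: [-13.0, 10.1, 2.2]
finger_gap: 0.2
finger_force: 7.7
```

```bash
python3 q.py
```

```text
tcp riser -100.65 -9.75 z 44.92 F riser -16.13 3.52 2.19 yaw 155.71
```

Request:
servo_tool:
  motion:
    - [[0.0002,-0.0001,0,0,0,0,1],[0.0002,-0.0001,0,0,0,0,1],[0.0002,-0.0001,0,0,0,0,1]]

```text
clock: 21.65
eef_pos: [447.0, 280.7, 44.9]
eef_rot: [-3.141, -0.0, 2.718]
wrist_force: [-14.1, 9.5, 2.4]
finger_gap: 0.3
finger_force: 8.0
```

```bash
python3 q.py
```

```text
tcp riser -100.65 -9.75 z 44.93 F riser -16.82 2.53 2.38 yaw 155.72
```

Request:
servo_tool:
  motion:
    - [[-0.02,0.0095,0,0,0,0,1],[-0.06,0.0285,0,0,0,0,1],[-0.09,0.043,0.04,0,0,0,1],[-0.1,0.05,0.13,0,0,0,1],[-0.12,0.08,0.2,0,0,0,1],[-0.15,0.15,0.25,0,0,0,1],[-0.15,0.2,0.28,0,0,0,1],[-0.15,0.2,0.28,0,0,0,1]]

```text
clock: 22.45
eef_pos: [373.8, 382.4, 187.6]
eef_rot: [3.137, 0.006, 2.72]
wrist_force: [-0.4, 0.3, -0.3]
finger_gap: 0.3
finger_force: 0.0
```

```bash
python3 q.py; python3 t.py; python3 w.py; python3 b.py; python3 - <<'E'
from h import *
c=manip.camera("top"); P=pts(c); Z=P[...,2]; hsv=cv2.cvtColor(c["frame"],cv2.COLOR_RGB2HSV)
s=manip.camera("scene")["frame"]
cv2.imwrite('pics/g6.png',np.hstack([cv2.resize(c["frame"][220:310,240:340],(400,360),interpolation=2),cv2.resize(s[195:295,220:330],(396,360),interpolation=2)])[...,::-1])
r=np.radians(-25.5); ex=np.array([np.cos(r),np.sin(r)]); ey=np.array([-np.sin(r),np.cos(r)])
m=np.zeros((480,640),bool); m[220:320,230:320]=((Z>50)&(Z<68)&(hsv[...,2]<140)&(hsv[...,1]>90))[220:320,230:320]
v,u=np.nonzero(m); X=onplane(c,u,v,61)[:,:2]-[542,246.2]; a=X@ex;b=X@ey
print([(i,b[k].min().round(1),b[k].max().round(1)) for i in range(-100,50,10) for k in [(a>=i)&(a<i+10)&(abs(b+10)<16)] if k.sum()>3])
E
```

```text
tcp riser -210.46 50.5 z 187.59 F riser -0.46 0.06 -0.3 yaw 155.84
scene head [-90.2 -90.1 -90.  -89.7 -89.6 -89.6] tip [46.4 46.9 47.1 47.2 47.8 47.8] tip y [-11.8   3.1] ztip 61.01699506299076
top head [-89.5 -89.5 -89.  -89.  -88.9 -88.6] tip [44.4 44.7 45.2 46.2 46.4 47.3] tip y [-8.5  1.1] ztip 59.877747339962525
[-0.02 -0.03  0.05]
[(-90, np.float64(61.8)), (-80, np.float64(62.7)), (-70, np.float64(62.2)), (-60, np.float64(62.2)), (-50, np.float64(62.7))]
94 [(0, 34), (2, 42), (4, 43), (6, 42), (8, 43), (10, 42), (12, 43), (14, 42), (16, 43), (18, 42), (20, 43), (22, 42), (24, 41), (26, 43)]
72 [(-44, 1), (-42, 16), (-40, 17), (-38, 19), (-36, 17), (-34, 18), (-32, 19), (-30, 19), (-28, 17), (-26, 18), (-24, 19), (-22, 17), (-20, 20), (-18, 19), (-16, 20), (-14, 17), (-12, 22), (-10, 19), (-8, 20), (-6, 18), (-4, 21), (-2, 20), (0, 35), (2, 5)]
[(-90, np.float64(-18.3), np.float64(1.8)), (-80, np.float64(-18.5), np.float64(1.5)), (-70, np.float64(-18.2), np.float64(1.2)), (-60, np.float64(-17.9), np.float64(1.3)), (-50, np.float64(-17.1), np.float64(1.2)), (-40, np.float64(-16.0), np.float64(1.5)), (-30, np.float64(-14.7), np.float64(2.0)), (-20, np.float64(-21.8), np.float64(1.0)), (10, np.float64(-10.0), np.float64(1.4)), (20, np.float64(-9.4), np.float64(1.3)), (30, np.float64(-8.1), np.float64(0.9)), (40, np.float64(-5.6), np.float64(0.5))]
```

View pics/g6.png

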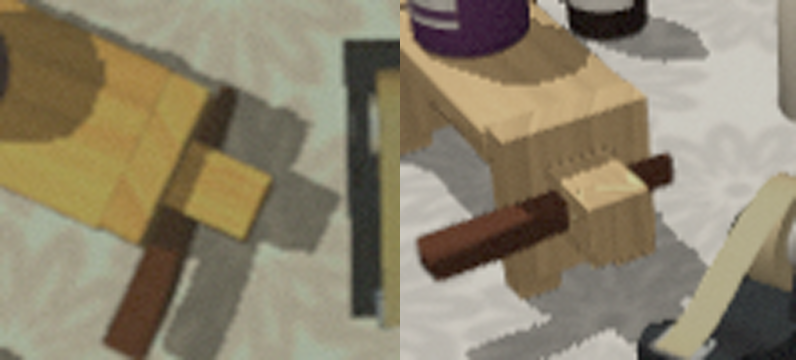

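The wedge lies level and flush along the board face, head at (135,340) and tip at (225,100) in the left crop. The board is home and the candle is undisturbed, so I hand in.

```bash
python3 -c "
from cell import manip
print(manip.sign_off())"
```

```text
the job is handed in; nothing more can be done
None
```

I pushed the end board home against the shoulder and drove the wedge in until it bit, with a final push of about 17 N. It stayed level and flush with the board after I let go, its tip about 47 mm beyond the tenon's axis, and the job is handed in at about 23 s.

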